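Sort two shoe lasts with the width gauge

TASK

Find out with the width gauge which of the two wooden shoe lasts is the narrow one: slide the last that fits all the way through the gauge, in from the side where the lasts lie and out at the other, and leave it standing on the bench just clear of the gauge's far side. Stand the last that is too wide for the gauge upright in the plywood tray, and leave the thread spool, the polish tin and the hammer where they are.

Things in the scene. Friction and masses are not known exactly. Their poses are not given: they have to be found in the camera images.
- last_a: One of two pale wooden shoe lasts (foot forms), 110 mm long, standing on the sole, 0.25 kg. One is 51 mm wide at the ball and passes the gauge; the other is 64 mm wide and jams. Which is which is not told: look or try. Origin: middle of the sole's underside (55 mm to either end); x to the toe, y across, z up. Foot part at most 30 mm high, widest 11 mm ahead of the origin, ends rounded.
- last_b: The other of the two lasts: same origin, axes, length and heights as last_a. The heel end is 42 mm wide on the narrow last and 54 mm on the wide one.
- last_a_grip (a point): Grasp point in last_a's upright block, 15 mm behind its origin and 74 mm above the sole. The block is 28 mm across (y), 50 mm long (25 mm either way of this point along x), from the foot part up to 100 mm above the sole; a 24 mm wide ridge slopes from it down to the toe.
- last_b_grip (a point): Grasp point in last_b's upright block, the same in size and place as on last_a.
- gauge: Fixed gauge: two green rails under steel lips, on a dark sheet flush with the bench. Origin: middle of the passage, at bench height. Passage along x, 60 mm long: in at -x (lasts' side), out at +x. 57 mm wide and 36 mm high under the lips; the 42 mm slit between them lets the grip block by: a last slides in only from an end. 42 mm high, 107 mm across (151 mm at its feet).
- tray: Open plywood tray fixed to the bench, 200 mm (x) by 150 mm (y) outside, walls 6 mm thick and 30 mm high. Origin: centre of its underside, on the bench; the inner floor lies about 6 mm above it. z up.
- thread_spool: Blue spool of thread, 52 mm across, 84 mm high, standing; bystander. Origin at the centre of its underside.
- polish_tin: Flat dark round tin, 76 mm across, 27 mm high; bystander. Origin at the centre of its underside.
- hammer: Hammer, 200 mm long, lying on the bench; bystander. x points from its handle to its head.
There are look-alikes about, which are no part of the job. Leave any purple look-alike of the last_a alone.

How it is judged:
On the way:
1. the narrow last (last_a) is inside the gauge's passage, under the lips, its middle within 20 mm of the gauge's middle (x of last_a in the frame of gauge between -0.02 and 0.02 m and y of last_a in the frame of gauge between -0.015 and 0.015 m and height (world z) of last_a below 0.012 m), for 0.05 s.
At the end, for the whole second after the job is handed in: The narrow last (last_a) stands upright (0.1 rad) on the bench, its middle 80 mm or more past the gauge's middle towards the exit (+x) and within 220 mm of it; the wide last (last_b) stands upright (0.1 rad) on the tray's floor inside its walls; both at rest (x of last_a in the frame of gauge above 0.08 m and horizontal distance between last_a and gauge below 0.22 m and height (world z) of last_a below 0.005 m and angle between each of last_a, last_b's own z axis and vertical below 0.1 rad and x of last_b in the frame of tray between -0.07 and 0.07 m and y of last_b in the frame of tray between -0.045 and 0.045 m and height (world z) of last_b below 0.012 m and linear speed of each of last_a, last_b below 0.02 m/s); the robot touches nothing.
It fails at once if the thread spool, polish tin or hammer is moved by more than 20 mm (distance of any of thread_spool, polish_tin, hammer from where it was at the start of the episode above 0.02 m).
It also fails if it takes over 72 s, if anything falls off the work surface, if the arm or the gripper's body presses on something with over 40 N, if the wrist force passes 120 N, or if a joint passes its speed limit or range.

ROBOT

A 7-joint arm with a two-finger parallel gripper is mounted at the origin on the work surface. World frame = base frame: x ahead of the robot, y to its left, z up, the work surface at z = 0. Lengths are in m, angles in rad, forces in N, time in s.
With the tool pointing down it reaches from about 0.4 to 0.85 m from the base axis. Payload 4.5 kg.
Tool frame: the origin (TCP) lies at the very end of the fingers, on their centre line; the grasp point (between the pads) lies 19 mm behind it (grip_depth is the distance from the TCP to the grasp point, in m); z points along the fingers, y is the line along which they close (so a half turn about z gives the same grasp; the last joint's range is limited). The gripper opens to 88 mm and grips with 3 to 60 N. Pads are 18 mm wide; open, the fingers measure 123 mm over their backs; the gripper's body (75 mm by 187 mm) begins 45 mm behind the grasp point.
Start: joints at [0.034, 0.689, -0.195, 1.565, 0.157, 0.902, -0.215], TCP at [0.625, 0, 0.213] pointing down, gripper open.
Joint ranges: [-3.01, 3.01], [-0.46, 2.08], [-1.47, 1.51], [0.13, 2.56], [-1, 4.14], [0.04, 2.09], [-2.66, 2.66]. Speed limits (rad/s): [2.57, 2.57, 3.14, 3.14, 3.14, 3.14, 3.14].

INTERFACE

Orientations are given as [roll, pitch, yaw] about the fixed x, y, z axes, in that order (R = Rz(yaw) Ry(pitch) Rx(roll)).
In Python, from plant import * gives the robot as it stands. The module is installed in compiled form; this text tells all that it offers.
- The arm moves only by the tool drive_tool, never from a script. Its argument "targets" is a list of rows, each a list of 7 numbers: the gripper command: -1 is shut, 1 is fully open, values between are in proportion, then the shift along the world's x, y, z in cm, then the turn, a rotation vector about the world's x, y, z in rad. A call has 1 to 5 rows; each row shifts and turns the commanded pose from where the row before left it; what a row does not reach is not made up. A row lasts 1/8 s, in which the tool goes at most 62.5 mm and 10.7 degrees, less where a joint would pass 70% of its speed; a pose out of reach is approached as far as the arm can. A call is refused whole if a number of a shift passes 6.25 or a number of a turn 0.188, either way. A call with a gripper value outside its range is refused whole. The fingers move at their own pace and stop on an object; "grip_force" is the grip in N (left out, the last holds). Time passes only in rows, so rows that do not move let the fingers close. It gives the time, the measured TCP pose, the force, the opening and the grip force at its end, in the units of the state.
- read_state(): the state, without advancing time (a new reading comes with each control period).
- get_image(name): name is "scene" or "side" or "wrist"; returns a dict with "img" (400x640x3 uint8, red, green, blue), "mtx" (3x3 intrinsics, pixels), "distortion" ([k1, k2, p1, p2, k3] as OpenCV has them; the pictures are not rectified), "xyz" and "attitude" of the camera in the world. Camera axes: x right, y down, z forward; pixel columns grow to the right and rows downward; lengths in m; the calibration is good to about 2 mm. A picture is of the moment at which its call begins. There is no depth.
- finish_job(): hands the job in; it is judged then, once.
The state is a dict: "time": time; "q": joint angles; "qd": joint speeds; "effort": joint torques, N m; "tool_pos": TCP position; "tcp_rot": TCP orientation; "ft_force": force on the tool from outside, world axes, zero at the start; "ft_torque": the same for the moment, N m; "grip_width": opening from 0.0 (shut) to 1.0 (fully open); "grasp_force": force on a finger pad.
Only numpy, scipy, OpenCV 4.12 (cv2) and the standard library are available. Lean on these libraries where they do the work, as an engineer would, in place of code of your own. Each camera call takes 0.05 s, during which the arm holds its last target. There are 200 camera calls.

## Working session

There is one attempt and no reset: what is moved stays moved. The work goes in short steps, Python scripts to look and compute and a tool call to move; the robot and the scene stay as the last step left them, time stands still between calls to the robot, and variables do not carry over. Pictures are saved under pics/ and viewed, at most 10 in all, crops included, and the job is handed in when it is done.

Besides the shell and the picture viewer there is one more tool, called after "Call:" in YAML: its name, and indented under it one key for each argument. drive_tool: Moves the arm, as the interface text tells. Its arguments: {"type":"object","properties":{"targets":{"type":"array"},"grip_force":{"type":"number"}},"required":["targets"]}

```bash
mkdir -p pics; cat > h.py <<'E'
from plant import *
import numpy as np, cv2
from scipy.spatial.transform import Rotation as R
def cam(n):
    d=get_image(n); return d
def att(d):
    a=np.array(d["attitude"],float)
    if a.shape==(3,3): return a
    if a.size==3: return R.from_euler('xyz',a).as_matrix()
    return R.from_quat(a).as_matrix()
def save(d,f): cv2.imwrite('pics/'+f,d["img"][:,:,::-1])
def px2w(d,uv,z):
    uv=np.array(uv,float).reshape(-1,1,2)
    n=cv2.undistortPoints(uv,np.array(d["mtx"]),np.array(d["distortion"])).reshape(-1,2)
    r=np.c_[n,np.ones(len(n))]@att(d).T; c=np.array(d["xyz"])
    return c+r*((z-c[2])/r[:,2])[:,None]
def w2px(d,P):
    M=att(d); c=np.array(d["xyz"]); rv=cv2.Rodrigues(M.T)[0]
    return cv2.projectPoints(np.array(P,float).reshape(-1,1,3),rv,-M.T@c,np.array(d["mtx"]),np.array(d["distortion"]))[0].reshape(-1,2)
E
python3 - <<'E'
from h import *
import pickle
for n in("scene","side"):
    d=cam(n); save(d,n+'1.png'); pickle.dump(d,open(n+'1.pkl','wb')); print(n,d["xyz"],d["attitude"],d["mtx"])
s=read_state(); print(s["tool_pos"],s["tcp_rot"],s["time"])
E
```

```text
scene [ 1.08870417 -0.60530186  1.06894909] [-2.4973328  -0.01577807  0.71200013] [[443.3234196    0.         321.06654272]
 [  0.         443.3234196  194.50723086]
 [  0.           0.           1.        ]]
side [0.15875408 0.88925208 1.06809981] [-2.33727213  0.02140628 -2.72310401] [[454.19265288   0.         313.20863828]
 [  0.         454.19265288 193.11588012]
 [  0.           0.           1.        ]]
[ 6.24385718e-01 -6.87717336e-05  2.12709087e-01] [-3.13994104e+00  1.48241495e-04  1.57083241e+00] 0.1
```

View pics/scene1.png

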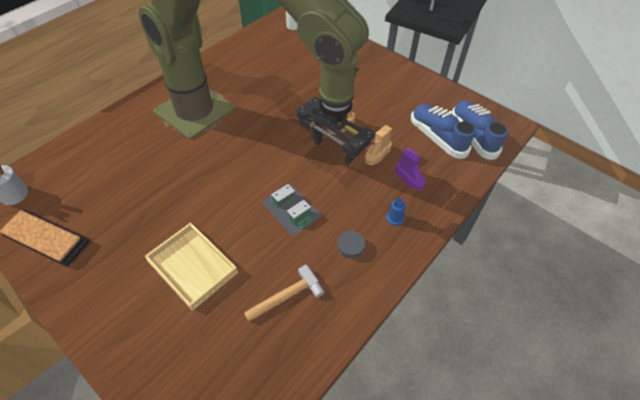

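View pics/side1.png

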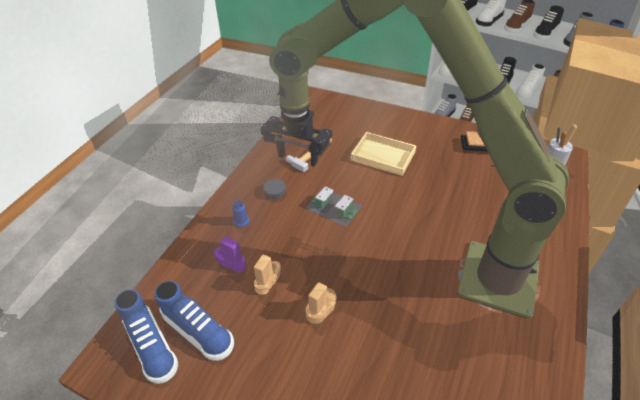

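Scene: gauge near (292,208), tray (192,265), lasts at (352,120) and (378,147), purple look-alike (410,170). Side: lasts at (265,273) and (320,302), gauge (335,205), tray (384,153), spool (240,213), tin (274,188).

```bash
python3 - <<'E'
import pickle,cv2,numpy as np
from h import *
s=pickle.load(open('side1.pkl','rb'));c=pickle.load(open('scene1.pkl','rb'))
def crop(d,x,y,w,h,f): return cv2.resize(d["img"][y:y+h,x:x+w,::-1],(w*f,h*f),interpolation=cv2.INTER_CUBIC)
a=crop(s,240,245,100,75,4);b=crop(s,300,180,100,75,4);e=crop(c,245,170,100,75,4);g=crop(c,330,100,100,75,4)
cv2.imwrite('pics/m1.png',np.vstack([np.hstack([a,b]),np.hstack([e,g])]))
E
```

```text
(no output)
```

View pics/m1.png

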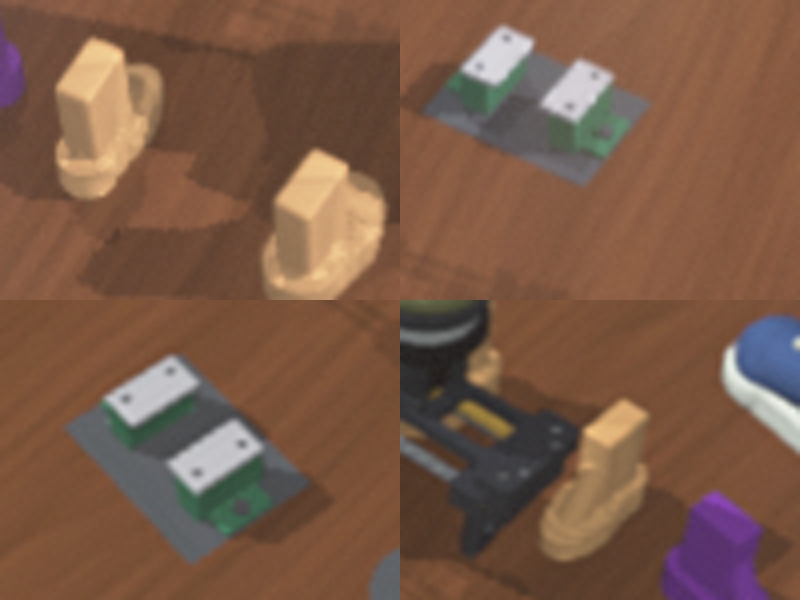

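Montage: left last (px ≈ 264,255 block top) has a heel visibly slimmer than the right one (block top ≈ 318,290); gauge's two white lips and slit are clear in both views. The left last is probably the narrow one.

```bash
python3 - <<'E'
import pickle
from h import *
np.set_printoptions(precision=4,suppress=True)
s=pickle.load(open('side1.pkl','rb'));c=pickle.load(open('scene1.pkl','rb'))
A=lambda l,o,k:np.array(l)/4.+np.array(o)
def show(n,P):
    print(n,P.mean(0)[:2]); 
    e=np.diff(np.vstack([P,P[:1]]),axis=0)[:,:2]; print('  edges',np.linalg.norm(e,axis=1),np.degrees(np.arctan2(e[:,1],e[:,0])))
show('L1',px2w(s,A([(95,38),(124,53),(100,97),(57,87)],(240,245),0),.1))
show('L2',px2w(s,A([(317,151),(348,166),(313,213),(276,205)],(240,245),0),.1))
show('L1 scene',px2w(c,A([(630,400),(648,420),(612,453),(584,435)],(230,25),0),.1))
show('g1',px2w(s,A([(500,26),(535,42),(497,84),(461,68)],(200,180),0),.042))
show('g2',px2w(s,A([(578,59),(613,75),(578,120),(541,103)],(200,180),0),.042))
show('g1c',px2w(c,A([(179,355),(200,383),(137,427),(104,400)],(245,95),0),.042))
show('g2c',px2w(c,A([(238,419),(265,455),(198,498),(167,462)],(245,95),0),.042))
show('tray',px2w(s,[(365,134),(416,150),(408,174),(351,157)],.03))
show('trayc',px2w(c,[(192,224),(238,267),(192,307),(146,262)],.03))
for n,uv,z in(('spool',(240,204),.084),('tin',(274,186),.027),('hamhead',(297,163),.02)): print(n,px2w(s,[uv],z)[0])
for n,uv,z in(('spool',(398,201),.084),('tin',(351,241),.027),('hamhead',(312,280),.02),('hamend',(248,316),.015)): print(n,px2w(c,[uv],z)[0])
E
```

```text
L1 [0.6009 0.2728]
  edges [0.0244 0.0388 0.0305 0.0465] [171.5466  93.5976   7.7752 -94.4686]
L2 [0.4299 0.2984]
  edges [0.0229 0.0413 0.0239 0.0479] [172.9085  81.0126   8.9604 -98.8345]
L1 scene [0.6134 0.268 ]
  edges [0.0248 0.0473 0.0273 0.0548] [-20.341  -90.0389 177.5305  85.705 ]
g1 [ 0.5767 -0.0877]
  edges [0.0345 0.0576 0.0344 0.0586] [168.9576  80.3314  -9.3785 -99.5493]
g2 [ 0.5032 -0.0759]
  edges [0.0332 0.0582 0.0342 0.0586] [168.9319  82.2971 -10.2618 -98.773 ]
g1c [ 0.5117 -0.0774]
  edges [0.0305 0.0592 0.0347 0.0672] [-16.7692 -96.5927 177.3937  79.5586]
g2c [ 0.5855 -0.0915]
  edges [0.0371 0.059  0.0379 0.0622] [ -16.9276 -100.4252  167.9925   78.593 ]
tray [ 0.4633 -0.3773]
  edges [0.2052 0.1402 0.2135 0.1498] [174.3193  93.3286  -2.8202 -90.3533]
trayc [ 0.4858 -0.3994]
  edges [0.1945 0.1501 0.1879 0.1565] [ -1.9379 -91.5097 179.9789  90.9254]
spool [0.7814 0.0946 0.084 ]
tin [ 0.7547 -0.0704  0.027 ]
hamhead [ 0.7385 -0.2161  0.02  ]
spool [0.7908 0.0888 0.084 ]
tin [ 0.7547 -0.068   0.027 ]
hamhead [ 0.7495 -0.2228  0.02  ]
hamend [ 0.6938 -0.398   0.015 ]
```

```bash
python3 - <<'E'
from h import *
np.set_printoptions(precision=4,suppress=True)
d=cam("wrist"); save(d,'w0.png'); print(d["xyz"],d["attitude"],d["mtx"][0][0]); print(px2w(d,[(320,200),(0,0),(640,0),(640,400),(0,400)],0))
s=read_state(); print(s["tool_pos"],s["tcp_rot"]); print(w2px(d,[(.544,-.083,.042),(.605,.27,.1)]))
E
```

```text
[0.6256 0.0743 0.3838] [ 2.8448  0.0009 -0.0012] 314.99127263900425
[[ 0.6248 -0.0474  0.    ]
 [ 0.2561  0.1945  0.    ]
 [ 0.9933  0.1934  0.    ]
 [ 1.1929 -0.4212  0.    ]
 [ 0.0538 -0.4214 -0.    ]]
[ 0.6245 -0.      0.2128] [-3.1402  0.0001  1.5709]
[[ 251.9827  239.3395]
 [ 292.4282 -168.6783]]
```

Call:
drive_tool:
  targets:
    - [1,0,4,3,0,0,0]
    - [1,0,6,0,0,0,0]
    - [1,-1,6,0,0,0,0]
    - [1,-1,5,0,0,0,0]
    - [1,0,0,0,0,0,0]

```text
time: 0.78
tool_pos: [0.6025, 0.217, 0.2431]
tcp_rot: [-3.14, -0.004, 1.58]
ft_force: [-0.7, -1.3, 0.3]
grip_width: 1.002
grasp_force: 0.0
```

```bash
python3 - <<'E'
from h import *
import pickle
np.set_printoptions(precision=4,suppress=True)
d=cam("wrist"); save(d,'w1.png'); pickle.dump(d,open('w1.pkl','wb')); print(d["xyz"]); print(px2w(d,[(320,200),(0,0),(640,0),(640,400),(0,400)],0))
E
```

```text
[0.603  0.2907 0.4145]
[[ 0.6033  0.1612  0.    ]
 [ 0.2021  0.4187  0.    ]
 [ 0.9993  0.425   0.    ]
 [ 1.2172 -0.2339  0.    ]
 [-0.0064 -0.246   0.    ]]
```

View pics/w1.png

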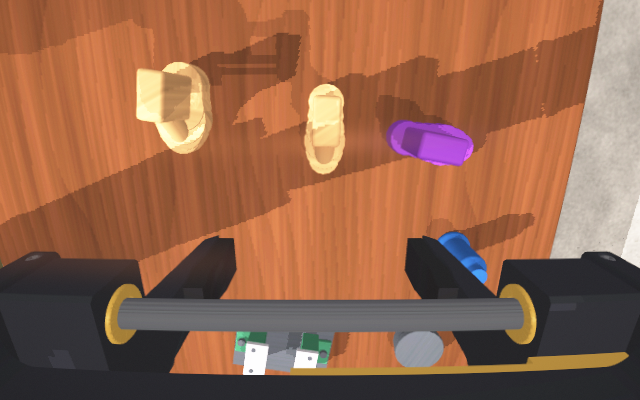

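The middle last (325,130) is clearly slimmer than the left one (183,107): the middle one is narrow. I'll zoom w0 (gauge) and w1 (lasts).

```bash
python3 - <<'E'
import cv2,numpy as np
a=cv2.imread('pics/w0.png')[150:300,150:350];b=cv2.imread('pics/w1.png')[55:180,120:370]
f=lambda i,w,h:cv2.resize(i,(w,h),interpolation=cv2.INTER_CUBIC)
c=np.zeros((600,800,3),np.uint8);c[:300,:400]=f(a,400,300);c[300:,:600]=f(b,600,300)
c[:300,:]=0;c[:300,:400]=f(a,400,300)
cv2.imwrite('pics/m2.png',c)
E
```

```text
(no output)
```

View pics/m2.png

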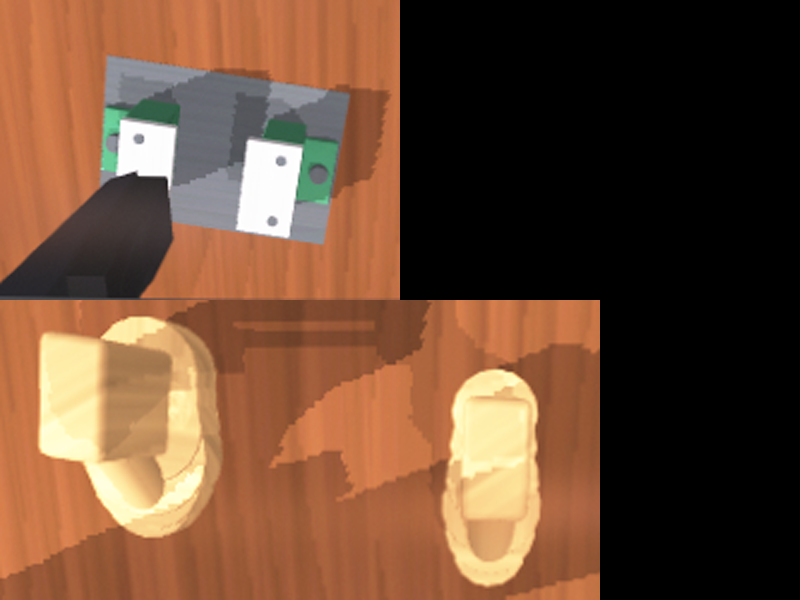

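Narrow last's block top in m2: (464,397)-(526,520); gauge right lip (247,136),(302,144),(290,237),(236,230), left lip top edge (120,118)-(178,126).

```bash
python3 - <<'E'
import pickle
from h import *
np.set_printoptions(precision=4,suppress=True)
d=pickle.load(open('w1.pkl','rb')); A=lambda l,f,o:np.array(l,float)/f+np.array(o)
def show(n,P):
    print(n,P.mean(0)[:2],P[:,:2].tolist()); e=np.diff(np.vstack([P,P[:1]]),axis=0)[:,:2]; print('  ',np.linalg.norm(e,axis=1),np.degrees(np.arctan2(e[:,1],e[:,0])))
show('L1 block',px2w(d,A([(464,397),(528,400),(526,520),(465,515)],2.4,(120,55-125)),.1))
show('L2 block',px2w(d,A([(40,332),(104,341),(103,462),(42,450)],2.4,(120,55-125)),.1))
# foot extremes
show('L1 foot',px2w(d,A([(495,370),(539,480),(490,586),(443,480)],2.4,(120,55-125)),.015))
w=dict(d); 
g=dict(d); g["xyz"]=np.array([.6256,.0743,.3838]); g["attitude"]=[2.8448,.0009,-.0012]
show('gR',px2w(g,A([(247,136),(302,144),(290,237),(236,230)],2,(150,150)),.042))
show('gL',px2w(g,A([(120,118),(178,126),(172,190)],2,(150,150)),.042))
E
```

```text
L1 block [0.609  0.2729] [[0.5960182406208313, 0.297031100128543], [0.6215212321662403, 0.29610867681890474], [0.6218822081487337, 0.24827560562177192], [0.596551008466446, 0.2501240968957408]]
   [0.0255 0.0478 0.0254 0.0469] [ -2.0714 -89.5676 175.8264  90.6507]
L2 block [0.4376 0.297 ] [[0.42763972233009884, 0.32215610974940306], [0.4533430879708175, 0.31841319078922997], [0.44726763901258815, 0.27132131800093817], [0.42202109036878266, 0.2762998070821979]]
   [0.026  0.0475 0.0257 0.0462] [ -8.2852 -97.3513 168.8447  83.0145]
L1 foot [0.6086 0.257 ] [[0.6096315413160132, 0.3118939129644333], [0.6332353367914975, 0.25766312301142547], [0.6084161465379736, 0.20103305641247138], [0.5833155209626747, 0.2572299460761124]]
   [0.0591 0.0618 0.0615 0.0607] [ -66.4791 -113.6663  114.0682   64.2932]
gR [ 0.5823 -0.089 ] [[0.5709348624770458, -0.055928636300499074], [0.60276993226374, -0.060905093843074826], [0.5942076489001691, -0.12197100031632055], [0.561347882602317, -0.11722751590375433]]
   [0.0322 0.0617 0.0332 0.062 ] [ -8.8846 -97.9816 171.7858  81.1111]
gL [ 0.5177 -0.0617] [[0.4977366134340864, -0.04488606082499995], [0.5311607853156309, -0.04977273092013078], [0.5243111310431173, -0.0904849612334234]]
   [0.0338 0.0413 0.0528] [ -8.3178 -99.5503 120.2331]
```

Call:
drive_tool:
  targets:
    - [1,0.4,6.2,0,0,0,0]
    - [1,0,0,-6,0,0,0]
    - [1,0,0,-5,0,0,0]
    - [1,0,0,0,0,0,0]
    - [1,0,0,0,0,0,0]
  grip_force: 25

```text
time: 1.45
tool_pos: [0.6108, 0.2714, 0.1353]
tcp_rot: [3.139, -0.001, 1.569]
ft_force: [0.8, -0.2, -0.0]
grip_width: 0.997
grasp_force: 0.0
```

Call:
drive_tool:
  targets:
    - [1,0,0.1,-4,0,0,0]
    - [1,0,0,-3.6,0,0,0]
    - [1,0,0,0,0,0,0]
    - [-1,0,0,0,0,0,0]
    - [-1,0,0,0,0,0,0]

```text
time: 2.08
tool_pos: [0.6108, 0.2738, 0.0601]
tcp_rot: [3.138, -0.002, 1.57]
ft_force: [0.1, 0.1, 0.3]
grip_width: 0.799
grasp_force: 0.0
```

Call:
drive_tool:
  targets:
    - [-1,0,0,0,0,0,0]
    - [-1,0,0,0,0,0,0]
    - [-1,0,0,0,0,0,0]
    - [-1,0,0,0.6,0,0,0]
    - [-1,0,0,0,0,0,0]

```text
time: 2.7
tool_pos: [0.6092, 0.2735, 0.064]
tcp_rot: [3.141, -0.001, 1.571]
ft_force: [-0.1, 1.0, 0.8]
grip_width: 0.312
grasp_force: 24.8
```

Call:
drive_tool:
  targets:
    - [-1,0,0,2,0,0,0]
    - [-1,-1,-6,0,0,0,-0.05]
    - [-1,-1,-6,0,0,0,-0.05]
    - [-1,-1,-6,0,0,0,-0.052]
    - [-1,-1.6,-5,0,0,0,0]

```text
time: 3.32
tool_pos: [0.5635, 0.0399, 0.0846]
tcp_rot: [3.139, 0.001, 1.417]
ft_force: [0.8, -0.3, -3.0]
grip_width: 0.318
grasp_force: 25.0
```

Call:
drive_tool:
  targets:
    - [-1,0,0,0,0,0,0]
    - [-1,0,0,0,0,0,0]
    - [-1,0,0,0,0,0,0]

```text
time: 3.7
tool_pos: [0.5638, 0.0453, 0.0839]
tcp_rot: [3.14, -0.002, 1.422]
ft_force: [-0.3, -0.8, -1.8]
grip_width: 0.314
grasp_force: 25.0
```

```bash
python3 - <<'E'
from h import *
import pickle
d=cam("wrist"); pickle.dump(d,open('w2.pkl','wb')); s=read_state(); print(s["tool_pos"],s["tcp_rot"])
u=w2px(d,[(.5455,-.0825,.042),(.5455,-.0825,.0)]);print(u)
t=cam("scene");pickle.dump(t,open('s2.pkl','wb')); 
v=cam("side");pickle.dump(v,open('v2.pkl','wb'))
f=lambda i,w,h:cv2.resize(i[:,:,::-1],(w,h),interpolation=cv2.INTER_CUBIC)
c=np.vstack([np.hstack([f(t["img"][140:240,250:350],300,300),f(v["img"][150:250,280:413],500,300)][0:2])[:,:800],f(d["img"][100:250,120:520],800,300)])
cv2.imwrite('pics/m3.png',c)
E
```

```text
[0.56361754 0.04518368 0.08374049] [ 3.14073675e+00 -1.49893166e-03  1.42152240e+00]
[[320.09419218 353.59371342]
 [320.01801726 320.89962782]]
```

View pics/m3.png

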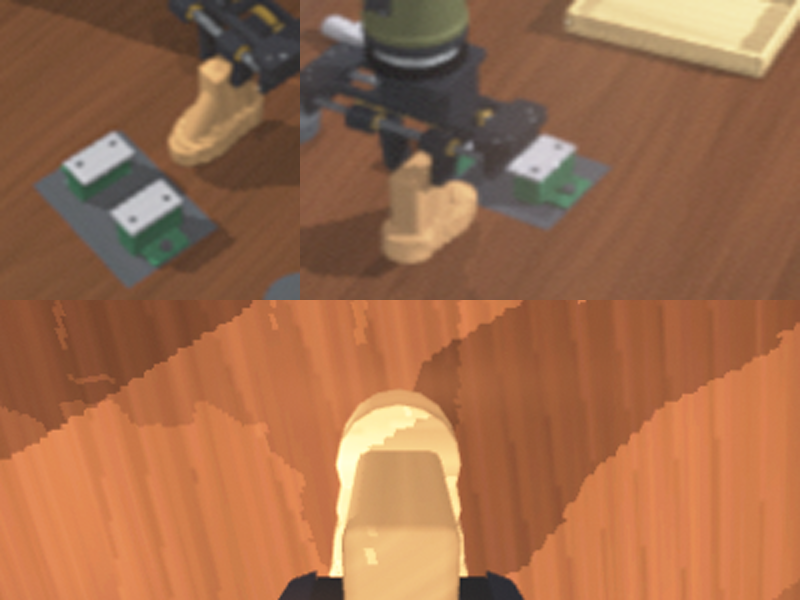

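Upright, aligned with the passage, toe ahead of the entry. Lower and slide in.

Call:
drive_tool:
  targets:
    - [-1,0.2,0,-2.3,0,0,0]
    - [-1,0,0,0,0,0,0]
    - [-1,-0.3,-2,0,0,0,0]
    - [-1,-0.3,-2,0,0,0,0]
    - [-1,0,0,0,0,0,0]

```text
time: 4.47
tool_pos: [0.5579, -0.0021, 0.0607]
tcp_rot: [-3.14, 0.005, 1.413]
ft_force: [0.0, 0.1, -3.2]
grip_width: 0.314
grasp_force: 25.0
```

Call:
drive_tool:
  targets:
    - [-1,-0.15,-1,0,0,0,0]
    - [-1,-0.15,-1,0,0,0,0]
    - [-1,0,0,0,0,0,0]

```text
time: 4.85
tool_pos: [0.5557, -0.0181, 0.0603]
tcp_rot: [-3.141, 0.001, 1.417]
ft_force: [0.0, 0.3, -3.0]
grip_width: 0.316
grasp_force: 25.0
```

Call:
drive_tool:
  targets:
    - [-1,-0.15,-1,0,0,0,0]
    - [-1,-0.15,-1,0,0,0,0]
    - [-1,0,0,0,0,0,0]

```text
time: 5.22
tool_pos: [0.5526, -0.0387, 0.0604]
tcp_rot: [-3.141, 0.001, 1.417]
ft_force: [-0.2, 0.2, -3.2]
grip_width: 0.315
grasp_force: 25.0
```

Call:
drive_tool:
  targets:
    - [-1,-0.15,-1,0,0,0,0]
    - [-1,-0.15,-1,0,0,0,0]
    - [-1,0,0,0,0,0,0]

```text
time: 5.6
tool_pos: [0.5497, -0.0587, 0.0604]
tcp_rot: [-3.141, 0.001, 1.417]
ft_force: [0.3, 0.1, -2.7]
grip_width: 0.316
grasp_force: 25.0
```

Call:
drive_tool:
  targets:
    - [-1,-0.15,-1,0,0,0,0]
    - [-1,-0.3,-2,0,0,0,0]
    - [-1,-0.3,-2,0,0,0,0]
    - [-1,-0.3,-2,0,0,0,0]
    - [-1,0,0,0,0,0,0]

```text
time: 6.22
tool_pos: [0.5389, -0.1294, 0.0604]
tcp_rot: [-3.141, 0.002, 1.415]
ft_force: [-0.5, -0.2, -2.4]
grip_width: 0.313
grasp_force: 25.0
```

Call:
drive_tool:
  targets:
    - [-1,-0.3,-2,0,0,0,0]
    - [-1,-0.3,-2,0,0,0,0]
    - [-1,-0.3,-2,0,0,0,0]
    - [-1,0,0,-0.1,0,0,0]
    - [-1,0,0,0,0,0,0]

```text
time: 6.85
tool_pos: [0.5309, -0.1875, 0.0603]
tcp_rot: [3.14, 0.001, 1.418]
ft_force: [-2.7, -4.3, 6.1]
grip_width: 0.316
grasp_force: 25.0
```

```bash
python3 - <<'E'
from h import *
t=cam("scene");v=cam("side")
f=lambda i:cv2.resize(i[:,:,::-1],(400,400),interpolation=cv2.INTER_CUBIC)
cv2.imwrite('pics/m4.png',np.hstack([f(t["img"][160:310,200:350]),f(v["img"][100:250,270:420])])); print(read_state()["tool_pos"],read_state()["ft_force"])
E
```

```text
[ 0.53119014 -0.1864986   0.06010122] [-1.58276704 -3.20771097  4.9994875 ]
```

View pics/m4.png

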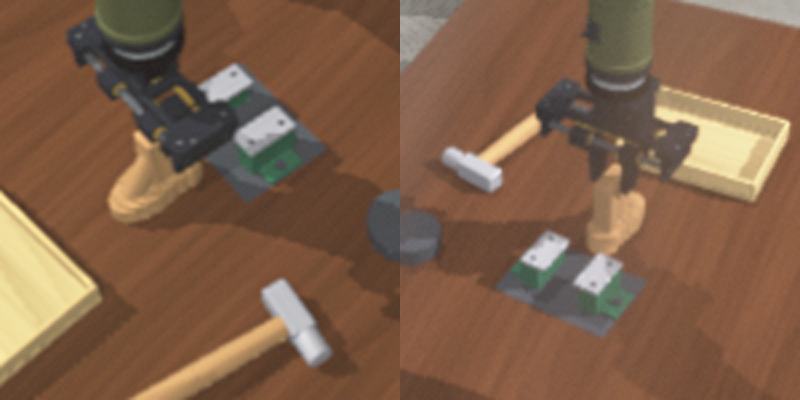

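The last stands out beyond the gauge's exit, touching the bench lightly. Release and go for the wide one.

Call:
drive_tool:
  targets:
    - [1,0,0,0,0,0,0]
    - [1,0,0,0,0,0,0]
    - [1,0,0,0,0,0,0]
    - [1,0,0,5,0,0,0]
    - [1,0,0,5,0,0,0]

```text
time: 7.58
tool_pos: [0.5301, -0.1864, 0.16]
tcp_rot: [-3.14, -0.001, 1.419]
ft_force: [0.3, 0.3, -0.4]
grip_width: 0.864
grasp_force: 0.0
```

Call:
drive_tool:
  targets:
    - [1,-1,6,4,0,0,0]
    - [1,-1,6,0,0,0,0]
    - [1,-1,6,0,0,0,0]
    - [1,-1,6,0,0,0,0]
    - [1,-1,6,0,0,0,0]

```text
time: 8.2
tool_pos: [0.4814, 0.1066, 0.1938]
tcp_rot: [3.141, -0.0, 1.419]
ft_force: [1.0, 0.7, 0.0]
grip_width: 0.998
grasp_force: 0.0
```

Call:
drive_tool:
  targets:
    - [1,-1,5,0,0,0,0]
    - [1,-1,5,0,0,0,0]
    - [1,-2,0,0,0,0,0]
    - [1,0,0,0,0,0,0]
    - [1,0,0,0,0,0,0]

```text
time: 8.82
tool_pos: [0.4428, 0.2039, 0.1938]
tcp_rot: [3.141, 0.0, 1.417]
ft_force: [1.2, -0.1, -0.2]
grip_width: 0.999
grasp_force: 0.0
```

```bash
python3 - <<'E'
from h import *
d=cam("wrist");s=read_state();print(s["tool_pos"],s["tcp_rot"])
cv2.imwrite('pics/m5.png',d["img"][:,:,::-1]);print(px2w(d,[(320,200)],.1))
t=[.4376,.297,.1];print(w2px(d,[t]),np.array(t)-s["tool_pos"])
import pickle;pickle.dump(d,open('w5.pkl','wb'))
E
```

```text
[0.44305518 0.20374789 0.19383748] [ 3.14065596e+00 -7.75927456e-05  1.41677463e+00]
[[0.44241704 0.19438547 0.1       ]]
[[294.08381173  79.24469213]] [-0.00545518  0.09325211 -0.09383748]
```

View pics/m5.png

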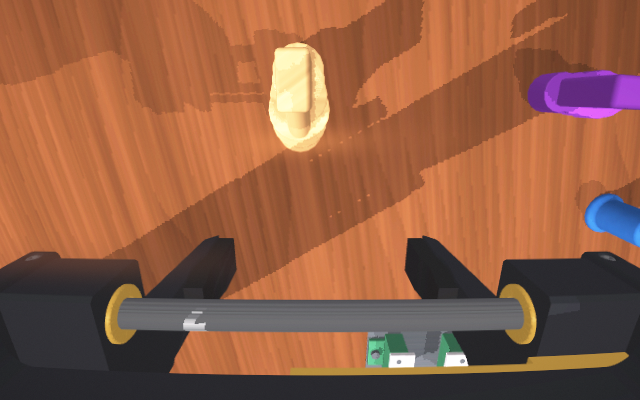

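Block centred at (293,79), matching the prediction; it is lined up in yaw.

Call:
drive_tool:
  targets:
    - [1,-0.5,5,0,0,0,0]
    - [1,0,4.3,0,0,0,0]
    - [1,0,0,-5,0,0,0]
    - [1,0,0,-3,0,0,0]
    - [1,0,0,0,0,0,0]

```text
time: 9.5
tool_pos: [0.4366, 0.2959, 0.112]
tcp_rot: [-3.139, 0.003, 1.417]
ft_force: [0.6, -0.6, 0.4]
grip_width: 1.001
grasp_force: 0.0
```

Call:
drive_tool:
  targets:
    - [1,0,0,-3,0,0,0]
    - [1,0,0,-2.5,0,0,0]
    - [1,0,0,0,0,0,0]
    - [-1,0,0,0,0,0,0]
    - [-1,0,0,0,0,0,0]

```text
time: 10.12
tool_pos: [0.4379, 0.298, 0.0602]
tcp_rot: [3.14, -0.002, 1.418]
ft_force: [0.2, 0.0, -0.8]
grip_width: 0.796
grasp_force: 0.0
```

Call:
drive_tool:
  targets:
    - [-1,0,0,0,0,0,0]
    - [-1,0,0,0,0,0,0]
    - [-1,0,0,0,0,0,0]
    - [-1,0,0,0,0,0,0]

```text
time: 10.62
tool_pos: [0.4368, 0.2975, 0.0588]
tcp_rot: [-3.141, 0.0, 1.419]
ft_force: [-0.6, 1.3, 0.4]
grip_width: 0.347
grasp_force: 0.7
```

Call:
drive_tool:
  targets:
    - [-1,0,0,0,0,0,0]
    - [-1,0,0,2,0,0,0]
    - [-1,0,0,6,0,0,0]
    - [-1,0,0,6,0,0,0]
    - [-1,0,-4,0,0,0,0]

```text
time: 11.25
tool_pos: [0.4395, 0.2629, 0.203]
tcp_rot: [3.134, -0.011, 1.424]
ft_force: [1.1, -0.4, -4.2]
grip_width: 0.316
grasp_force: 25.0
```

Call:
drive_tool:
  targets:
    - [-1,0,-6,0,0,0,0]
    - [-1,0,-6,0,0,0,0]
    - [-1,0,-6,0,0,0,0]
    - [-1,0,-6,0,0,0,0]
    - [-1,0,-6,0,0,0,0]

```text
time: 11.88
tool_pos: [0.4364, -0.0444, 0.1986]
tcp_rot: [-3.141, 0.0, 1.419]
ft_force: [1.2, -0.4, -2.8]
grip_width: 0.315
grasp_force: 25.0
```

Call:
drive_tool:
  targets:
    - [-1,0,-6,0,0,0,0.05]
    - [-1,0,-6,0,0,0,0.05]
    - [-1,1,-4,0,0,0,0.05]
    - [-1,0,0,0,0,0,0]
    - [-1,0,0,0,0,0,0]

```text
time: 12.5
tool_pos: [0.4462, -0.2015, 0.1983]
tcp_rot: [-3.14, -0.001, 1.569]
ft_force: [0.3, 0.5, -2.1]
grip_width: 0.316
grasp_force: 25.0
```

```bash
python3 - <<'E'
from h import *
import pickle
d=cam("wrist");t=cam("scene");v=cam("side");s=read_state();print(s["tool_pos"],s["tcp_rot"],s["ft_force"])
pickle.dump((d,t,v),open('p6.pkl','wb'))
f=lambda i,w,h:cv2.resize(i[:,:,::-1],(w,h),interpolation=cv2.INTER_CUBIC)
cv2.imwrite('pics/m6.png',np.vstack([np.hstack([f(t["img"][200:350,120:320],400,300),f(v["img"][100:220,330:490],400,300)]),f(d["img"][100:400,:],800,300)[:, :]]))
E
```

```text
[ 0.44672766 -0.20078228  0.19870115] [-3.14089423e+00 -7.47521907e-04  1.57149799e+00] [-0.2444658  -0.18750909 -3.34017487]
```

View pics/m6.png

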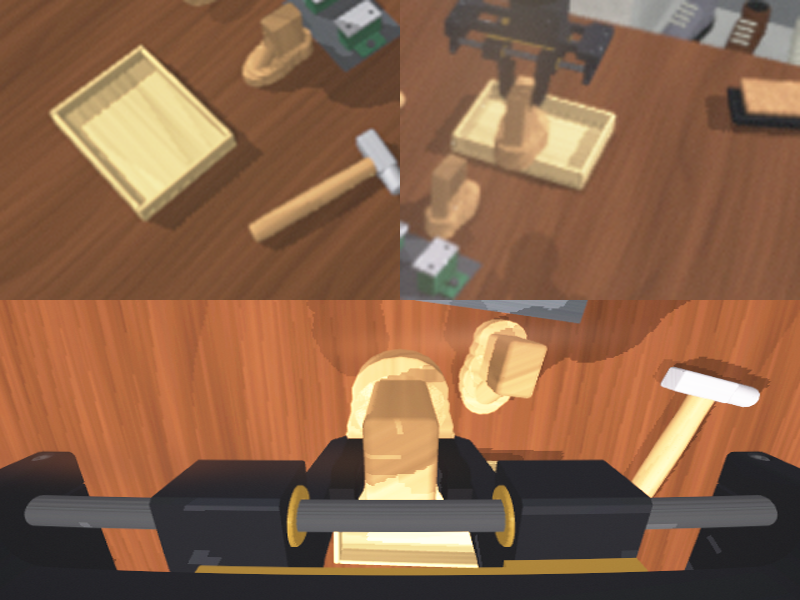

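Narrow last stands alone beyond the gauge; tray rim corners read in scene and side crops: (141,45),(235,135),(146,207),(50,112) and (490,82),(615,115),(583,172),(453,135).

```bash
python3 - <<'E'
from h import *
import pickle
np.set_printoptions(precision=4,suppress=True)
d,t,v=pickle.load(open('p6.pkl','rb'))
for D,l,f,o in((t,[(141,45),(235,135),(146,207),(50,112)],2,(120,200)),(v,[(90,82),(215,115),(183,172),(53,135)],2.5,(330,100))):
    P=px2w(D,np.array(l)/f+np.array(o),.03); e=np.diff(np.vstack([P,P[:1]]),axis=0)[:,:2]
    print(P[:,:2],P.mean(0),np.linalg.norm(e,axis=1),np.degrees(np.arctan2(e[:,1],e[:,0])))
E
```

```text
[[ 0.3819 -0.319 ]
 [ 0.5834 -0.3279]
 [ 0.5741 -0.4685]
 [ 0.3747 -0.467 ]] [ 0.4785 -0.3956  0.03  ] [0.2017 0.1409 0.1994 0.1481] [ -2.5184 -93.7929 179.5522  87.2064]
[[ 0.5661 -0.4686]
 [ 0.369  -0.4627]
 [ 0.3776 -0.3197]
 [ 0.5734 -0.3264]] [ 0.4715 -0.3943  0.03  ] [0.1973 0.1433 0.1959 0.1424] [178.2858  86.553   -1.96   -92.9134]
```

Call:
drive_tool:
  targets:
    - [-1,1,-6,0,0,0,-0.05]
    - [-1,1,-6,0,0,0,0]
    - [-1,0.9,-5.9,0,0,0,0]
    - [-1,0,0,-5,0,0,0]
    - [-1,0,0,0,0,0,0]

```text
time: 13.28
tool_pos: [0.473, -0.3785, 0.1454]
tcp_rot: [-3.133, -0.006, 1.52]
ft_force: [-0.6, 0.3, -2.7]
grip_width: 0.311
grasp_force: 25.0
```

Call:
drive_tool:
  targets:
    - [-1,0,0,-3,0,0,0]
    - [-1,0,0,-3,0,0,0]
    - [-1,0,0,-1.5,0,0,0]
    - [-1,0,0,0,0,0,0]
    - [-1,0,0,0,0,0,0]

```text
time: 13.9
tool_pos: [0.4771, -0.3816, 0.0753]
tcp_rot: [3.139, 0.001, 1.519]
ft_force: [0.2, 1.4, -3.2]
grip_width: 0.315
grasp_force: 25.0
```

Call:
drive_tool:
  targets:
    - [-1,0,0,-0.6,0,0,0]
    - [-1,0,0,0,0,0,0]
    - [-1,0,0,0,0,0,0]

```text
time: 14.28
tool_pos: [0.4759, -0.3815, 0.0679]
tcp_rot: [3.141, 0.0, 1.519]
ft_force: [0.5, -0.6, -2.5]
grip_width: 0.315
grasp_force: 25.0
```

Call:
drive_tool:
  targets:
    - [-1,0,0,-0.3,0,0,0]
    - [-1,0,0,0,0,0,0]
    - [-1,0,0,0,0,0,0]

```text
time: 14.65
tool_pos: [0.4766, -0.3808, 0.0654]
tcp_rot: [3.141, -0.001, 1.519]
ft_force: [0.3, 3.6, 5.6]
grip_width: 0.317
grasp_force: 25.0
```

Touching the tray floor; release, lift and look.

Call:
drive_tool:
  targets:
    - [1,0,0,0,0,0,0]
    - [1,0,0,0,0,0,0]
    - [1,0,0,0,0,0,0]
    - [1,0,0,5,0,0,0]
    - [1,0,0,5,0,0,0]

```text
time: 15.28
tool_pos: [0.4754, -0.3814, 0.1653]
tcp_rot: [-3.14, -0.001, 1.519]
ft_force: [0.6, -0.1, -0.4]
grip_width: 0.856
grasp_force: 0.0
```

Call:
drive_tool:
  targets:
    - [1,0,0,5,0,0,0]
    - [1,-3,4,3,0,0,0]
    - [1,0,5,0,0,0,0]
    - [1,0,5,0,0,0,0]
    - [1,0,0,0,0,0,0]

```text
time: 15.9
tool_pos: [0.4463, -0.2374, 0.2453]
tcp_rot: [3.141, -0.001, 1.526]
ft_force: [0.2, -0.4, 0.3]
grip_width: 0.999
grasp_force: 0.0
```

```bash
python3 - <<'E'
from h import *
t=cam("scene");v=cam("side");s=read_state();print(s["tool_pos"],s["ft_force"])
f=lambda i,w,h:cv2.resize(i[:,:,::-1],(w,h),interpolation=cv2.INTER_CUBIC)
cv2.imwrite('pics/m7.png',np.hstack([f(t["img"][180:350,120:340],400,309),f(v["img"][100:223,270:430],400,309)]))
E
```

```text
[ 0.44596385 -0.24200233  0.24489964] [ 0.05974977 -0.73817099 -1.01048269]
```

View pics/m7.png

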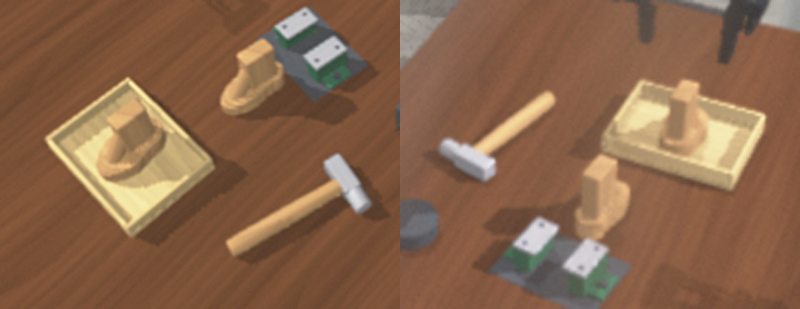

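Wide last stands in the middle of the tray (scene crop 130,140) and the narrow one past the gauge's exit (252,78); the hammer has not moved.

```bash
python3 -c "
from plant import *
print(finish_job())"
```

```text
the job is handed in; nothing more can be done
None
```

The narrow last slid through the gauge without touching and stands about 12 cm past the gauge's middle on the exit side. The wide last stands upright in the middle of the tray. I saw no sign that the spool, tin or hammer moved, and the job is handed in (no verdict was returned).

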